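Set the shoe clearance on a drum brake and hold the adjuster

TASK

Set the shoe clearance on the drum brake lying on the bench: turn the red wing screw clockwise (seen from above) until you feel it seat against the shoe, without forcing it any further, then back it off a quarter turn. Finish still gripping the red screw at that setting, keeping it still so that I can nip up its lock nut; leave the black screw, the socket standing on the back plate and everything else on the bench as they are.

Things in the scene. Friction and masses are not known exactly. Their poses are not given: they have to be found in the camera images.
- brake: drum brake, 230 mm across, fixed, on a round 250 mm black rubber mat, its flat grey back plate up (plate top 72 mm above the bench), turned any way round. Origin: centre of the mat's underside; z up. Red wing screw 85 mm along its +y, black one 85 mm along -y; aluminium wheel cylinder (12 mm high) 83 mm along +x, bleed nipple (21 mm high) 85 mm along -x
- red_screw: red wing screw to be set, turning about its vertical axis (clockwise from above screws in; it does not rise or sink). Origin: on the axis, under its 38 mm wide, 10 mm high hub, 86 mm above the bench; z up. On the hub stands a flat wing 42 mm long along x, 12 mm thick along y, from 9 to 45 mm above the origin; white mark on top towards +x. It stays where it is left
- red_grip (a point): where to grip the red screw across the wing's 12 mm: on its axis, 35 mm above its origin. It turns freely (0.05 N m) and stops hard at its seat, an unseen 0.45 to 1.65 rad clockwise of the start; bear on it with 0.1 to 0.4 N m. Above about 0.6 N m the shoe is forced round, which spoils the job. It can be backed off at least 1.8 rad from the seat, then meets an end stop
- black_screw: black wing screw of the same shape, the other shoe's adjuster, already set: leave it alone. Origin and axes as for the red screw
- black_tip (a point): point on the black screw's wing, 18 mm from its axis, that shows whether it was turned
- socket: steel socket, a cylinder 28 mm in diameter and 45 mm high, loose, standing on the back plate near its centre. Origin: centre of its underside; z up
- hammer: hammer lying on the bench on the robot's left. Origin: under the tool; it lies along its x
- wrench: steel wrench lying on the bench on the robot's right. Origin: under the tool; it lies along its x
- can: blue can, 64 mm in diameter and 190 mm high, standing at the far left of the brake. Origin: centre of its underside
- hub_ring: steel ring, 70 mm outside, 44 mm inside, 18 mm high, lying at the far right of the brake. Origin: centre of its underside

How it is judged (in metres and radians):
On the way:
1. the red screw is turned in until it bears on the shoe (at least about 0.06 N m against its stop) (contact force between red_screw_c2 and shoe_stop_c0 above 2 N), for 0.05 s.
At the end, for the whole second after the job is handed in: after seating, the red screw stands a quarter turn (90 degrees, give or take 17) back from its seat, still (under 0.1 rad/s) and gripped by the fingers with at least 3 N; the shoe was not forced, the black screw is as it was and the socket stands upright on the back plate (distance between red_screw_c2 and shoe_stop_c0 between 0.0431 and 0.0535 m and contact force between the fingers and red_screw above 3 N and angular speed of red_screw below 0.1 rad/s and distance of shoe_stop_c0 from where it was at the start of the episode below 0.0075 m and distance of black_tip from where it was at the start of the episode below 0.004 m and angle between socket's own z axis and vertical below 0.2 rad and z of socket in the frame of brake above 0.068 m); the arm keeps its last pose, push and grip.
It fails at once if the screw is forced on past its seat (the shoe pushed round by more than about 14 degrees) (distance of shoe_stop_c0 from where it was at the start of the episode above 0.0075 m).
It fails at once if the black screw is turned (by more than about 12 degrees) (distance of black_tip from where it was at the start of the episode above 0.004 m).
It fails at once if the socket is knocked over or pushed along by more than 25 mm (distance of socket from where it was at the start of the episode above 0.025 m or angle between socket's own z axis and vertical above 0.5 rad).
It fails at once if another loose thing on the bench is moved by more than 30 mm (distance of any of hammer, wrench, can, hub_ring from where it was at the start of the episode above 0.03 m).
It also fails if it takes over 54 s, if anything falls off the work surface, if the arm or the gripper's body presses on something with over 40 N, if the wrist force passes 120 N, or if a joint passes its speed limit or range.

ROBOT

A 6-joint arm with a two-finger parallel gripper is mounted at the origin on the work surface. World frame = base frame: x ahead of the robot, y to its left, z up, the work surface at z = 0. Lengths are in mm, angles in rad, forces in N, time in s.
With the tool pointing down it reaches from about 275 to 750 mm from the base axis. Payload 10.2 kg.
Tool frame: the origin (TCP) lies at the very end of the fingers, on their centre line; the grasp point (between the pads) lies 19 mm behind it; z points along the fingers, y is the line along which they close (so a half turn about z gives the same grasp; the last joint's range is limited). The gripper opens to 85 mm and grips with 20 to 120 N. Pads are 22 mm wide; open, the fingers measure 114 mm over their backs; the gripper's body (76 mm by 85 mm) begins 54 mm behind the grasp point. The pads swing forward as they close: fully open they stand 13 mm farther back than shut.
Start: joints at [1.048, 0.313, 1.498, -0, 1.331, -0.223], TCP at [155.061, 501.585, 231.294] pointing down, gripper open.
Joint ranges: [-2.94, 2.94], [-0.97, 2.17], [0.19, 2.56], [-1.23, 4.37], [0.02, 3.11], [-2.88, 2.88]. Speed limits (rad/s): [2.39, 2.39, 3.01, 3.14, 3.14, 3.14].

INTERFACE

Orientations are given as a unit quaternion [w, x, y, z].
In Python, from rig import * gives the robot as it stands. The module is installed in compiled form; this text tells all that it offers.
- The arm moves only by the shell command python3 -m crank 'ROWS' [FORCE]. ROWS is JSON, a list that holds one entry, the list of rows, each a list of 7 numbers: the shift along the tool's x, y, z in units of 25 mm (1.0 is 25 mm), then the turn, a rotation vector about the tool's x, y, z in units of 8 degrees (1.0 is 8 degrees), then the finger opening in mm, from 0 to 85.4. A call has exactly 8 rows; each row shifts and turns the commanded pose from where the row before left it, along the tool's axes as they then stand; what a row does not reach is not made up. A row lasts 1/10 s, in which the tool goes at most 50 mm and 8.59 degrees, less where a joint would pass 70% of its speed; a pose out of reach is approached as far as the arm can. A call is refused whole if a number of a shift passes 1 or a number of a turn 1, either way. A call with a gripper value outside its range is refused whole. The fingers move at their own pace and stop on an object; FORCE is the grip in N (left out, the last holds). Time passes only in rows, so rows that do not move let the fingers close, or fill a call up. It gives the time, the measured TCP pose, the force, the opening and the grip force at its end, in the units of the state.
- sense(): the state, without advancing time (a new reading comes with each control period).
- capture(name): name is "side" or "top"; returns the picture (384x512x3 uint8, blue, green, red); there is no depth.
- camera_model(name): a dict with "fx", "fy", "cx", "cy" (pixels), "k1" (the pictures are not rectified: a ray, as slopes to the right and down, at radius r is drawn at 1 + k1 r^2 times it, then the intrinsics apply), "world_from_camera" (4x4, takes a point from camera to world coordinates). Camera axes: x right, y up, looking along -z (the intrinsics and any distortion apply to the point x, -y, -z); pixel columns grow to the right and rows downward; lengths in mm; the calibration is good to about 2 mm. A picture is of the moment at which its call begins. camera_model takes no time and is no camera call.
- finish_job(): hands the job in; it is judged then, once.
The state is a dict: "time_s": time; "joints": joint angles; "dq": joint speeds; "tau": joint torques, N m; "eef_pos": TCP position; "ee_rot": TCP orientation; "force": force on the tool from outside, world axes, zero at the start; "wrist_torque": the same for the moment, N m; "grip_width": opening from 0.0 (shut) to 1.0 (fully open); "grip_force": force on a finger pad.
Only numpy, scipy, OpenCV 4.12 (cv2) and the standard library are available. Lean on these libraries where they do the work, as an engineer would, in place of code of your own. Each camera call takes 0.05 s, during which the arm holds its last target. There are 200 camera calls.

## Working session

There is one attempt and no reset: what is moved stays moved. The work goes in short steps, Python scripts to look and compute and a shell command to move; the robot and the scene stay as the last step left them, time stands still between calls to the robot, and variables do not carry over. Pictures are saved under pics/ and viewed, at most 10 in all, crops included, and the job is handed in when it is done.

```bash
mkdir -p pics
python3 - <<'E'
from rig import *
import cv2
for n in("top","side"):
    cv2.imwrite(f"pics/{n}0.png",capture(n)); m=camera_model(n); print({k:(v if k!="world_from_camera" else [[round(float(a),3) for a in r] for r in v]) for k,v in m.items()})
s=sense();print(s)
E
```

```text
{'fx': 417.90367438771995, 'fy': 417.90367438771995, 'cx': 250.2802616456307, 'cy': 190.39487610504958, 'k1': -0.06239173679340813, 'world_from_camera': [[0.013, 0.98, -0.199, 280.364], [-1.0, 0.014, 0.002, 11.803], [0.005, 0.199, 0.98, 1498.043], [0.0, 0.0, 0.0, 1.0]]}
{'fx': 360.2481920029358, 'fy': 360.2481920029358, 'cx': 255.32846332328828, 'cy': 193.77835054706324, 'k1': 0.02012716735054505, 'world_from_camera': [[0.941, 0.197, -0.274, 273.03], [-0.338, 0.559, -0.757, -804.607], [0.004, 0.805, 0.593, 727.059], [0.0, 0.0, 0.0, 1.0]]}
{'time_s': 0.1, 'joints': array([ 1.04757800e+00,  3.13384168e-01,  1.49832168e+00, -8.93864224e-07,
        1.33098429e+00, -2.23398956e-01]), 'dq': array([-5.80056077e-05, -4.20656818e-04, -2.65363154e-03, -4.96533239e-04,
        1.18371993e-03,  1.01423580e-03]), 'tau': array([ 3.12720797e-03, -4.12897360e+01, -2.60141087e+01, -1.67155818e-04,
        3.03173569e-03, -1.93766300e-05]), 'eef_pos': array([154.96053856, 501.38844702, 230.8121967 ]), 'ee_rot': array([-1.99720950e-04,  1.49348704e-01,  9.88784437e-01, -5.11105947e-04]), 'force': array([-0.34220058,  0.46687039, -0.35893528]), 'wrist_torque': array([ 0.01677609, -0.02945575, -0.01422553]), 'grip_force': 0.0, 'grip_width': 1.0004187957899926}
```

View pics/top0.png

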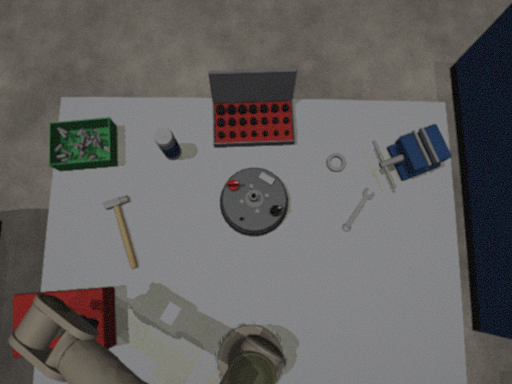

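View pics/side0.png

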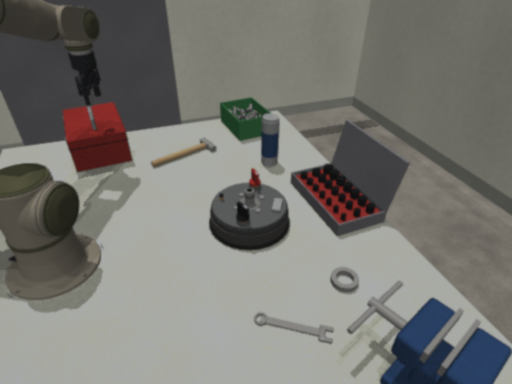

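The top view shows the brake at about (254,201), the red screw at (233,185) and the black screw at (277,210). In the side view red is at (254,180) and black at (243,212). I'll zoom in and measure.

```bash
cat > h.py <<'E'
import numpy as np,cv2
from rig import *
def ray(n,u,v):
    m=camera_model(n);W=np.array(m["world_from_camera"])
    p=cv2.undistortPoints(np.array([[[u,v]]],float),np.array([[m["fx"],0,m["cx"]],[0,m["fy"],m["cy"]],[0,0,1]]),np.array([m["k1"],0,0,0,0]))[0,0]
    return W[:3,3],W[:3,:3]@np.array([p[0],-p[1],-1])
def onz(n,u,v,z):
    c,d=ray(n,u,v);return c+d*(z-c[2])/d[2]
def proj(n,P):
    m=camera_model(n);W=np.array(m["world_from_camera"]);q=W[:3,:3].T@(np.array(P,float)-W[:3,3])
    x,y=q[0]/-q[2],-q[1]/-q[2];f=1+m["k1"]*(x*x+y*y);return np.array([m["fx"]*x*f+m["cx"],m["fy"]*y*f+m["cy"]])
def redmask(n,box):
    im=capture(n).astype(int);b,g,r=im[...,0],im[...,1],im[...,2]
    M=np.zeros(r.shape,bool);x0,y0,x1,y1=box;M[y0:y1,x0:x1]=True
    return ((r>70)&(r>1.8*g)&(r>1.8*b)&M),im.astype(np.uint8)
E
python3 - <<'E'
from h import *
a=cv2.imread("pics/top0.png")[160:240,212:296];b=cv2.imread("pics/side0.png")[160:250,200:300]
cv2.imwrite("pics/z0.png",np.hstack([cv2.resize(a,(399,380),interpolation=cv2.INTER_CUBIC),cv2.resize(b,(400,380),interpolation=cv2.INTER_CUBIC)]))
for n,box in(("top",(215,165,290,240)),("side",(205,165,292,245))):
    M,im=redmask(n,box);v,u=np.nonzero(M);print(n,len(u),u.mean(),v.mean(),u.min(),u.max(),v.min(),v.max())
    if n=="top": print(onz(n,u.mean(),v.mean(),125))
print("mat",onz("top",254.3,201,40), "black",onz("top",277,210,125))
E
```

```text
top 70 231.82857142857142 184.64285714285714 227 238 180 189
[578.49316597  71.33406631 125.        ]
side 99 254.2929292929293 179.2828282828283 250 259 169 185
mat [538.77340282  -5.85460255  40.        ] black [494.36949885 -80.60338866 125.        ]
```

View pics/z0.png

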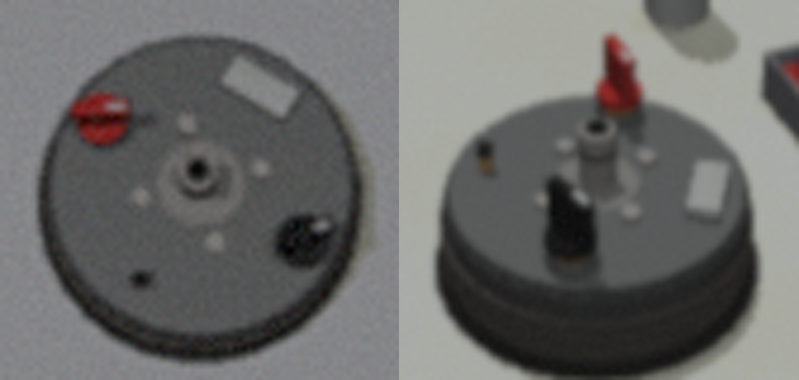

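```bash
cat > fit.py <<'E'
from h import *
from scipy.optimize import minimize
S=8
def box(x,y,yaw):
    c,s=np.cos(yaw),np.sin(yaw)
    w=[(x+c*a-s*b,y+s*a+c*b,z) for a in(-21,21) for b in(-6,6) for z in(95,131)]
    t=np.linspace(0,2*np.pi,24);h=[(x+19*np.cos(q),y+19*np.sin(q),z) for q in t for z in(86,96)]
    return w,h
def render(n,p,bx):
    x0,y0,x1,y1=bx;M=np.zeros(((y1-y0)*S,(x1-x0)*S),np.uint8)
    for part in box(*p):
        q=np.array([(proj(n,P)-[x0,y0]+.5)*S-.5 for P in part]);cv2.fillConvexPoly(M,cv2.convexHull(np.round(q*16).astype(np.int32)),255,shift=4)
    return cv2.resize(M,None,fx=1/S,fy=1/S,interpolation=cv2.INTER_AREA)/255.
def target(n,bx):
    x0,y0,x1,y1=bx
    im=np.mean([capture(n) for _ in range(3)],0)[y0:y1,x0:x1]
    b,g,r=im[...,0],im[...,1],im[...,2]
    red=np.clip((r-np.maximum(g,b)-8)/50,0,1)
    return red,im
def fit(n,bx):
    T,im=target(n,bx)
    mk=(im.min(2)>120).astype(np.uint8) if n=="top" else np.zeros(T.shape,np.uint8)
    T=np.maximum(T,mk)
    best=[]
    for yaw in np.radians(np.arange(-180,0,15)):
        f=lambda p:((cv2.GaussianBlur(render(n,p,bx),(0,0),.6)-T)**2).sum()
        r=minimize(f,[578,71,yaw],method="Nelder-Mead",options=dict(initial_simplex=[[576,69,yaw],[584,71,yaw],[577,77,yaw],[577,71,yaw+.25]],maxiter=120))
        best.append((r.fun,r.x))
    best.sort(key=lambda t:t[0]);return best[:4]
if __name__=="__main__":
    for n,bx in(("top",(222,174,244,195)),("side",(243,162,267,194))):
        for f,p in fit(n,bx): print(n,round(f,2),p[:2].round(1),np.degrees(p[2]).round(1)%180)
    for n,u,v,z in(("top",212+260/4.75,160+87/4.75,84),("top",212+142/4.75,160+278/4.75,93),("top",212+198/4.75,160+168/4.75,117),("top",212+303/4.75,160+243/4.75,105)):
        print(onz(n,u-.4,v-.4,z).round(1))
    for n in("side",):
        print("sidesock",onz(n,200+597/4-.4,160+126/4.22-.4,117).round(1) if 0 else onz(n,200+(597-400)/4-.4,160+126/4.22-.4,117).round(1))
E
python3 fit.py
```

```text
Traceback (most recent call last):
  File "fit.py", line 32, in <module>
    for f,p in fit(n,bx): print(n,round(f,2),p[:2].round(1),np.degrees(p[2]).round(1)%180)
               ~~~^^^^^^
  File "fit.py", line 27, in fit
    r=minimize(f,[578,71,yaw],method="Nelder-Mead",options=dict(initial_simplex=[[576,69,yaw],[584,71,yaw],[577,77,yaw],[577,71,yaw+.25]],maxiter=120))
  File "fit.py", line 26, in <lambda>
    f=lambda p:((cv2.GaussianBlur(render(n,p,bx),(0,0),.6)-T)**2).sum()
                                  ~~~~~~^^^^^^^^
  File "fit.py", line 12, in render
    q=np.array([(proj(n,P)-[x0,y0]+.5)*S-.5 for P in part]);cv2.fillConvexPoly(M,cv2.convexHull(np.round(q*16).astype(np.int32)),255,shift=4)
                 ~~~~^^^^^
  File "h.py", line 10, in proj
    m=camera_model(n);W=np.array(m["world_from_camera"]);q=W[:3,:3].T@(np.array(P,float)-W[:3,3])
ValueError: time passes only in moves, steps and waits
```

```bash
sed -i 's/^from rig import \*/from rig import *\nCM={n:camera_model(n) for n in("top","side")}/; s/m=camera_model(n)/m=CM[n]/' h.py; time python3 fit.py
```

```text
top 74.33 [586.9  71.3] 68.1
top 74.36 [586.9  71.8] 68.4
top 74.36 [586.6  70.9] 70.1
top 74.36 [586.7  71.2] 68.9
side 7.97 [585.8  69.9] 78.5
side 8.0 [585.8  69.9] 79.4
side 8.0 [585.9  69.9] 78.6
side 8.01 [585.9  70.1] 78.5
[613.  -46.3  84. ]
[469.9  37.5  93. ]
[545.7  -1.3 117. ]
[494.8 -76.5 105. ]
sidesock [544.8   1.2 117. ]
real	0m15.429s
user	0m7.286s
sys	0m0.199s
```

```bash
sed -i 's/^    T=np.maximum(T,mk)/    near=np.zeros(T.shape,np.uint8);y0=bx[1];x0=bx[0]\n    near[180-y0:185-y0,232-x0:241-x0]=1\n    if MARK: T=np.maximum(T,(im.min(2)>95)*near)\n    if n=="top" and MARK:print(np.round(T,1)[3:18,3:20])/; s/^S=8/S=8;MARK=1/' fit.py; python3 fit.py
python3 - <<'E'
import fit;fit.MARK=0
for f,p in fit.fit("top",(222,174,244,195)): print(f,p)
im=fit.capture("top")[177:192,225:242]
fit.cv2.imwrite("pics/z1.png",fit.cv2.resize(im,(680,600),interpolation=0))
E
```

```text
[[0.  0.  0.  0.  0.  0.  0.  0.  0.  0.  0.  0.  0.  0.  0.  0.  0. ]
 [0.  0.  0.  0.  0.  0.  0.  0.  0.  0.  0.  0.  0.  0.  0.  0.  0. ]
 [0.  0.  0.  0.  0.  0.1 0.3 0.5 0.5 0.4 0.2 0.  0.  0.  0.  0.  0. ]
 [0.  0.  0.  0.  0.4 0.9 1.  1.  1.  1.  1.  0.5 0.2 0.1 0.  0.  0. ]
 [0.  0.  0.4 1.  1.  1.  1.  1.  1.  1.  0.7 0.6 0.6 0.5 0.1 0.  0. ]
 [0.  0.1 1.  1.  1.  1.  1.  1.  1.  0.6 1.  1.  1.  0.4 0.1 0.  0. ]
 [0.  0.3 1.  1.  1.  1.  1.  1.  1.  1.  0.8 0.7 0.8 0.8 0.2 0.  0. ]
 [0.  0.1 0.8 1.  1.  0.9 0.9 0.9 0.8 0.8 0.9 0.8 0.9 0.6 0.  0.  0. ]
 [0.  0.  0.2 0.5 0.7 0.7 0.7 0.6 0.6 0.7 0.7 0.7 0.7 0.4 0.  0.  0. ]
 [0.  0.  0.  0.5 1.  1.  1.  1.  1.  1.  1.  1.  1.  0.5 0.  0.  0. ]
 [0.  0.  0.  0.5 1.  1.  1.  1.  1.  1.  1.  1.  1.  0.4 0.  0.  0. ]
 [0.  0.  0.  0.2 1.  1.  1.  1.  1.  1.  1.  1.  0.6 0.  0.  0.  0. ]
 [0.  0.  0.  0.  0.2 0.8 1.  1.  1.  1.  1.  0.5 0.  0.  0.  0.  0. ]
 [0.  0.  0.  0.  0.  0.  0.3 0.5 0.5 0.4 0.1 0.  0.  0.  0.  0.  0. ]
 [0.  0.  0.  0.  0.  0.  0.  0.  0.  0.  0.  0.  0.  0.  0.  0.  0. ]]
top 5.83 [586.3  69.5] 90.7
top 5.89 [586.3  69.5] 90.9
top 5.9 [586.3  69.6] 91.9
top 5.91 [586.4  69.5] 91.4
side 26.11 [587.3  69.3] 80.8
side 26.12 [587.3  69.3] 80.8
side 26.13 [587.3  69.3] 79.7
side 26.14 [587.2  69.2] 80.7
[613.  -46.3  84. ]
[469.9  37.5  93. ]
[545.7  -1.3 117. ]
[494.8 -76.5 105. ]
sidesock [544.8   1.2 117. ]
7.768466019066555 [586.2752466   69.51655242  -1.55825869]
7.841351270626509 [586.3922275   69.58992965  -1.54088231]
7.8447155175207275 [586.39213245  69.55824213  -1.54192621]
7.85224294179231 [586.32291035  69.60746557  -1.53769526]
```

View pics/z1.png

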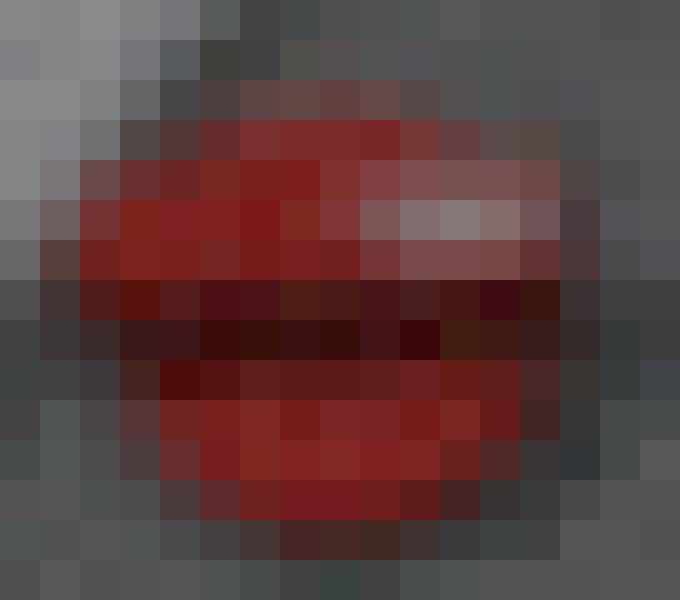

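The wing lies almost exactly along world y, with its axis near (586, 70), so the fingers must close along world x. I'll rotate in place first, then travel high.

```bash
python3 -m crank '[[[0,0,0,0,0,1,85],[0,0,0,0,0,1,85],[0,0,0,0,0,1,85],[0,0,0,0,0,1,85],[0,0,0,0,0,1,85],[0,0,0,0,0,1,85],[0,0,0,0,0,1,85],[0,0,0,0,0,1,85]]]' 30
python3 -m crank '[[[0,0,0,0,0,1,85],[0,0,0,0,0,0.1,85],[-1,1,0,0,0,0,85],[-1,1,0,0,0,0,85],[-1,1,0,0,0,0,85],[-1,1,0,0,0,0,85],[-1,1,0,0,0,0,85],[-1,1,0,0,0,0,85]]]'
python3 -m crank '[[[-1,1,0,0,0,0,85],[-1,1,0,0,0,0,85],[-1,1,0,0,0,0,85],[-1,1,0,0,0,0,85],[-1,1,0,0,0,0,85],[-1,1,0,0,0,0,85],[-1,1,0,0,0,0,85],[-1,1,0,0,0,0,85]]]'
```

```text
time_s: 1.95
eef_pos: [155.1, 501.6, 231.3]
ee_rot: [-0.0, 0.653, 0.758, 0.0]
force: [-0.4, 0.9, 0.5]
grip_width: 0.997
grip_force: 0.0
time_s: 2.75
eef_pos: [306.0, 350.6, 231.4]
ee_rot: [0.0, 0.706, 0.709, 0.0]
force: [0.6, 0.8, -0.1]
grip_width: 0.997
grip_force: 0.0
time_s: 3.55
eef_pos: [506.1, 150.5, 231.4]
ee_rot: [0.0, 0.706, 0.708, 0.0]
force: [0.2, -0.1, -0.1]
grip_width: 0.994
grip_force: 0.0
```

```bash
python3 -m crank '[[[-0.8,0.8,0,0,0,0,50],[-0.8,0.8,0,0,0,0,50],[-0.8,0.8,0,0,0,0,50],[-0.8,0.8,0,0,0,0,50],[0,0,0.5,0,0,0,50],[0,0,0.5,0,0,0,50],[0,0,0.5,0,0,0,50],[0,0,0,0,0,0,50]]]'
python3 -m crank '[[[0,0,0.7,0,0,0,50],[0,0,0.7,0,0,0,50],[0,0,0.7,0,0,0,50],[0,0,0.7,0,0,0,50],[0,0,0.5,0,0,0,50],[0,0,0.3,0,0,0,50],[0,0,0,0,0,0,50],[0,0,0,0,0,0,50]]]'
python3 - <<'E'
from h import *
a=capture("top")[165:240,210:300];b=capture("side")[100:250,200:320]
cv2.imwrite("pics/z2.png",np.hstack([cv2.resize(a,(396,330),interpolation=2),cv2.resize(b[:,10:],(396,540),interpolation=2)[:330]]))
s=sense();print(s["force"],s["wrist_torque"],s["eef_pos"])
E
```

```text
time_s: 4.35
eef_pos: [583.9, 72.6, 191.6]
ee_rot: [-0.002, 0.706, 0.708, -0.001]
force: [0.2, 0.3, 0.2]
grip_width: 0.587
grip_force: 0.0
time_s: 5.15
eef_pos: [585.6, 71.8, 104.5]
ee_rot: [0.0, 0.707, 0.707, 0.0]
force: [-0.4, 0.2, 0.9]
grip_width: 0.585
grip_force: 0.0
[0.64595509 0.18265543 0.20591644] [0.00377183 0.01966707 0.02678808] [585.64585193  71.75997528 104.64682484]
```

View pics/z2.png

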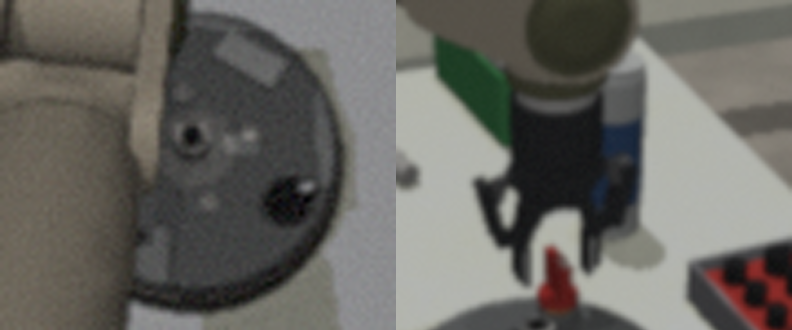

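Red wing stands cleanly between the fingers (crop px ~(557,275)). I'll centre, then close with the lowest grip (20 N), whose pads cannot pass much over 0.44 N m.

```bash
cat > s.py <<'E'
from rig import *
import numpy as np
s=sense();w,x,y,z=s["ee_rot"]
ty=np.array([2*(x*y-w*z),1-2*(x*x+z*z)])
print("t",s["time_s"],"yaw_y",round(float(np.degrees(np.arctan2(ty[1],ty[0]))),2),"T",s["wrist_torque"].round(3),"F",s["force"].round(2),"grip",round(float(s["grip_force"]),1),round(float(s["grip_width"]),3),s["eef_pos"].round(1))
E
python3 -m crank '[[[-0.08,0,0.05,0,0,0,40],[0,0,0,0,0,0,25],[0,0,0,0,0,0,0],[0,0,0,0,0,0,0],[0,0,0,0,0,0,0],[0,0,0,0,0,0,0],[0,0,0,0,0,0,0],[0,0,0,0,0,0,0]]]' 20; python3 s.py
python3 -m crank '[[[0,0,0,0,0,0,0],[0,0,0,0,0,0,0],[0,0,0,0,0,0,0],[0,0,0,0,0,0,0],[0,0,0,0,0,0,0],[0,0,0,0,0,0,0],[0,0,0,0,0,0,0],[0,0,0,0,0,0,0]]]' 20; python3 s.py
```

```text
time_s: 6.05
eef_pos: [585.9, 69.5, 102.8]
ee_rot: [0.001, 0.707, 0.707, 0.001]
force: [5.7, -1.3, -0.9]
grip_width: 0.135
grip_force: 22.7
t 6.05 yaw_y 0.02 T [-0.268 -0.821  0.028] F [ 5.72 -1.32 -0.86] grip 22.7 0.135 [585.9  69.5 102.8]
time_s: 6.85
eef_pos: [585.9, 69.6, 102.8]
ee_rot: [0.001, 0.707, 0.707, 0.001]
force: [4.7, -1.6, -1.0]
grip_width: 0.135
grip_force: 22.7
t 6.85 yaw_y 0.02 T [-0.263 -0.861  0.012] F [ 4.7  -1.57 -1.05] grip 22.7 0.135 [585.9  69.6 102.8]
```

```bash
python3 -m crank '[[[0,0.04,0,0,0,0,0],[0,0,0,0,0,0,0],[0,0,0,0,0,0.3,0],[0,0,0,0,0,0.3,0],[0,0,0,0,0,0.3,0],[0,0,0,0,0,0.3,0],[0,0,0,0,0,0.3,0],[0,0,0,0,0,0.3,0]]]' 20; python3 s.py
```

```text
time_s: 7.65
eef_pos: [586.4, 69.5, 102.8]
ee_rot: [0.0, 0.791, 0.612, 0.0]
force: [1.6, -2.7, 2.3]
grip_width: 0.138
grip_force: 23.2
t 7.65 yaw_y -14.47 T [-0.425 -0.237  0.052] F [ 1.64 -2.73  2.32] grip 23.2 0.138 [586.4  69.5 102.8]
```

```bash
python3 -m crank '[[[0,0,0,0,0,0.15,0],[0,0,0,0,0,0.15,0],[0,0,0,0,0,0.15,0],[0,0,0,0,0,0.15,0],[0,0,0,0,0,0.15,0],[0,0,0,0,0,0.15,0],[0,0,0,0,0,0.15,0],[0,0,0,0,0,0.15,0]]]' 20; python3 s.py
```

```text
time_s: 8.45
eef_pos: [586.7, 69.5, 102.8]
ee_rot: [0.001, 0.839, 0.544, 0.0]
force: [3.4, -4.3, 3.9]
grip_width: 0.134
grip_force: 23.2
t 8.45 yaw_y -24.06 T [-0.737 -0.595  0.029] F [ 3.43 -4.32  3.91] grip 23.2 0.134 [586.7  69.5 102.8]
```

```bash
python3 -m crank '[[[0,0,0,0,0,0.1,0],[0,0,0,0,0,0.1,0],[0,0,0,0,0,0.1,0],[0,0,0,0,0,0.1,0],[0,0,0,0,0,0.1,0],[0,0,0,0,0,0.1,0],[0,0,0,0,0,0.1,0],[0,0,0,0,0,0,0]]]' 20; python3 s.py
```

```text
time_s: 9.25
eef_pos: [586.9, 69.4, 102.8]
ee_rot: [0.001, 0.864, 0.503, 0.001]
force: [4.9, -4.5, 2.1]
grip_width: 0.138
grip_force: 23.1
t 9.25 yaw_y -29.64 T [-0.758 -0.75  -0.058] F [ 4.9  -4.52  2.15] grip 23.1 0.138 [586.9  69.4 102.8]
```

```bash
cat >> s.py <<'E'
Ts=[sense()["wrist_torque"][2]]
import sys; sys.exit(1 if s["wrist_torque"][2]>0.13 or s["grip_width"]>0.15 else 0)
E
python3 -m crank '[[[0,0,0,0,0,0.1,0],[0,0,0,0,0,0.1,0],[0,0,0,0,0,0.1,0],[0,0,0,0,0,0.1,0],[0,0,0,0,0,0.1,0],[0,0,0,0,0,0.1,0],[0,0,0,0,0,0.1,0],[0,0,0,0,0,0.1,0]]]' >/dev/null && python3 s.py &&
python3 -m crank '[[[0,0,0,0,0,0.1,0],[0,0,0,0,0,0.1,0],[0,0,0,0,0,0.1,0],[0,0,0,0,0,0.1,0],[0,0,0,0,0,0.1,0],[0,0,0,0,0,0.1,0],[0,0,0,0,0,0.1,0],[0,0,0,0,0,0.1,0]]]' >/dev/null && python3 s.py &&
python3 -m crank '[[[0,0,0,0,0,0.1,0],[0,0,0,0,0,0.1,0],[0,0,0,0,0,0.1,0],[0,0,0,0,0,0.1,0],[0,0,0,0,0,0.1,0],[0,0,0,0,0,0.1,0],[0,0,0,0,0,0.1,0],[0,0,0,0,0,0.1,0]]]' >/dev/null && python3 s.py
```

```text
t 10.05 yaw_y -36.05 T [-0.871 -0.902  0.022] F [ 5.72 -5.69  2.21] grip 23.1 0.138 [587.   69.3 102.8]
t 10.85 yaw_y -42.45 T [-0.969 -1.046  0.059] F [ 6.12 -5.87  1.73] grip 23.0 0.134 [587.2  69.1 102.8]
t 11.65 yaw_y -48.85 T [-1.055 -1.152  0.014] F [ 7.46 -5.74  0.5 ] grip 22.9 0.137 [587.3  69.  102.8]
```

```bash
python3 -m crank '[[[0,0.03,0,0,0,0.1,0],[0,0.03,0,0,0,0.1,0],[0,0,0,0,0,0.1,0],[0,0,0,0,0,0.1,0],[0,0,0,0,0,0.1,0],[0,0,0,0,0,0.1,0],[0,0,0,0,0,0.1,0],[0,0,0,0,0,0.1,0]]]' >/dev/null && python3 s.py &&
python3 -m crank '[[[0,0,0,0,0,0.1,0],[0,0,0,0,0,0.1,0],[0,0,0,0,0,0.1,0],[0,0,0,0,0,0.1,0],[0,0,0,0,0,0.1,0],[0,0,0,0,0,0.1,0],[0,0,0,0,0,0.1,0],[0,0,0,0,0,0.1,0]]]' >/dev/null && python3 s.py &&
python3 -m crank '[[[0,0,0,0,0,0.1,0],[0,0,0,0,0,0.1,0],[0,0,0,0,0,0.1,0],[0,0,0,0,0,0.1,0],[0,0,0,0,0,0.1,0],[0,0,0,0,0,0.1,0],[0,0,0,0,0,0.1,0],[0,0,0,0,0,0.1,0]]]' >/dev/null && python3 s.py
```

```text
t 12.45 yaw_y -55.24 T [-0.081 -0.882  0.068] F [ 4.82 -0.64  5.2 ] grip 23.5 0.131 [587.5  68.7 102.8]
t 13.25 yaw_y -61.65 T [-0.165 -0.956  0.061] F [ 5.88 -1.97  3.99] grip 23.5 0.134 [587.7  68.5 102.8]
t 14.05 yaw_y -68.05 T [-0.352 -1.028  0.056] F [ 6.32 -2.66  4.75] grip 23.5 0.137 [587.7  68.4 102.8]
```

```bash
python3 -m crank '[[[0.02,0.02,0,0,0,0.1,0],[0,0,0,0,0,0.1,0],[0,0,0,0,0,0.1,0],[0,0,0,0,0,0.1,0],[0,0,0,0,0,0.1,0],[0,0,0,0,0,0.1,0],[0,0,0,0,0,0.1,0],[0,0,0,0,0,0.1,0]]]' >/dev/null && python3 s.py &&
python3 -m crank '[[[0,0,0,0,0,0.1,0],[0,0,0,0,0,0.1,0],[0,0,0,0,0,0.1,0],[0,0,0,0,0,0.1,0],[0,0,0,0,0,0.1,0],[0,0,0,0,0,0.1,0],[0,0,0,0,0,0.1,0],[0,0,0,0,0,0.1,0]]]' >/dev/null && python3 s.py &&
python3 -m crank '[[[0,0,0,0,0,0.1,0],[0,0,0,0,0,0.1,0],[0,0,0,0,0,0.1,0],[0,0,0,0,0,0.1,0],[0,0,0,0,0,0.1,0],[0,0,0,0,0,0.1,0],[0,0,0,0,0,0.1,0],[0,0,0,0,0,0.1,0]]]' >/dev/null && python3 s.py
```

```text
t 14.85 yaw_y -74.35 T [-0.503 -0.634  0.634] F [ 3.13 -0.58  6.29] grip 32.7 0.137 [587.9  68.4 102.8]
```

Seated, with the torque high at 0.63 N m. I'm easing off in small steps to find where the contact ends.

```bash
python3 -m crank '[[[0,0,0,0,0,-0.06,0],[0,0,0,0,0,0,0],[0,0,0,0,0,0,0],[0,0,0,0,0,0,0],[0,0,0,0,0,0,0],[0,0,0,0,0,0,0],[0,0,0,0,0,0,0],[0,0,0,0,0,0,0]]]' >/dev/null ; python3 s.py
python3 -m crank '[[[0,0,0,0,0,-0.06,0],[0,0,0,0,0,0,0],[0,0,0,0,0,0,0],[0,0,0,0,0,0,0],[0,0,0,0,0,0,0],[0,0,0,0,0,0,0],[0,0,0,0,0,0,0],[0,0,0,0,0,0,0]]]' >/dev/null ; python3 s.py
python3 -m crank '[[[0,0,0,0,0,-0.06,0],[0,0,0,0,0,0,0],[0,0,0,0,0,0,0],[0,0,0,0,0,0,0],[0,0,0,0,0,0,0],[0,0,0,0,0,0,0],[0,0,0,0,0,0,0],[0,0,0,0,0,0,0]]]' >/dev/null ; python3 s.py
```

```text
t 15.65 yaw_y -73.85 T [-0.427 -0.551  0.531] F [2.8 0.3 6.4] grip 29.4 0.135 [587.8  68.4 102.8]
t 16.45 yaw_y -73.38 T [-0.425 -0.53   0.535] F [ 3.1  -0.32  6.4 ] grip 28.1 0.139 [587.9  68.3 102.8]
t 17.25 yaw_y -72.91 T [-0.448 -0.586  0.393] F [ 2.86 -0.26  6.23] grip 26.9 0.137 [587.9  68.3 102.8]
```

```bash
python3 -m crank '[[[0,0,0,0,0,-0.06,0],[0,0,0,0,0,0,0],[0,0,0,0,0,-0.06,0],[0,0,0,0,0,0,0],[0,0,0,0,0,0,0],[0,0,0,0,0,0,0],[0,0,0,0,0,0,0],[0,0,0,0,0,0,0]]]' >/dev/null ; python3 s.py
python3 -m crank '[[[0,0,0,0,0,-0.06,0],[0,0,0,0,0,-0.06,0],[0,0,0,0,0,0,0],[0,0,0,0,0,0,0],[0,0,0,0,0,0,0],[0,0,0,0,0,0,0],[0,0,0,0,0,0,0],[0,0,0,0,0,0,0]]]' >/dev/null ; python3 s.py
```

```text
t 18.05 yaw_y -71.96 T [-0.337 -0.55   0.314] F [ 2.98 -0.7   6.15] grip 25.0 0.135 [587.8  68.3 102.8]
t 18.85 yaw_y -71.02 T [-0.357 -0.498  0.211] F [ 3.14 -1.01  6.81] grip 24.0 0.141 [587.8  68.3 102.8]
```

```bash
python3 -m crank '[[[0,0,0,0,0,-0.06,0],[0,0,0,0,0,-0.06,0],[0,0,0,0,0,0,0],[0,0,0,0,0,0,0],[0,0,0,0,0,0,0],[0,0,0,0,0,0,0],[0,0,0,0,0,0,0],[0,0,0,0,0,0,0]]]' >/dev/null ; python3 s.py
```

```text
t 19.65 yaw_y -70.07 T [-0.252 -0.514  0.07 ] F [ 3.21 -1.57  6.28] grip 23.8 0.134 [587.8  68.3 102.8]
```

Contact ends at about yaw −70°, so that is the seat. Next I back off 90° counter-clockwise, to about +20°.

```bash
python3 -m crank '[[[0,0,0,0,0,-0.3,0],[0,0,0,0,0,-0.3,0],[0,0,0,0,0,-0.3,0],[0,0,0,0,0,-0.3,0],[0,0,0,0,0,-0.3,0],[0,0,0,0,0,-0.3,0],[0,0,0,0,0,-0.3,0],[0,0,0,0,0,-0.3,0]]]' >/dev/null ; python3 s.py &&
python3 -m crank '[[[0,0,0,0,0,-0.3,0],[0,0,0,0,0,-0.3,0],[0,0,0,0,0,-0.3,0],[0,0,0,0,0,-0.3,0],[0,0,0,0,0,-0.3,0],[0,0,0,0,0,-0.3,0],[0,0,0,0,0,-0.3,0],[0,0,0,0,0,-0.3,0]]]' >/dev/null ; python3 s.py
```

```text
t 20.45 yaw_y -50.8 T [ 0.251 -0.224  0.006] F [1.53 0.04 7.2 ] grip 23.9 0.134 [587.5  68.8 102.8]
t 21.25 yaw_y -31.59 T [ 0.504  0.171 -0.044] F [-0.95  3.48 10.12] grip 24.1 0.135 [587.1  69.2 102.8]
```

```bash
python3 -m crank '[[[0,0,0,0,0,-0.4,0],[0,0,0,0,0,-0.4,0],[0,0,0,0,0,-0.4,0],[0,0,0,0,0,-0.4,0],[0,0,0,0,0,-0.4,0],[0,0,0,0,0,-0.4,0],[0,0,0,0,0,-0.4,0],[0,0,0,0,0,-0.4,0]]]' >/dev/null ; python3 s.py &&
python3 -m crank '[[[0,0,0,0,0,-0.4,0],[0,0,0,0,0,-0.4,0],[0,0,0,0,0,-0.4,0],[0,0,0,0,0,-0.4,0],[0,0,0,0,0,-0.4,0],[0,0,0,0,0,-0.4,0],[0,0,0,0,0,-0.4,0],[0,0,0,0,0,-0.05,0]]]' >/dev/null ; python3 s.py
```

```text
t 22.05 yaw_y -5.95 T [ 0.596  0.987 -0.023] F [-5.47  3.01 11.9 ] grip 24.5 0.14 [586.3  69.4 102.7]
t 22.85 yaw_y 16.83 T [ 0.37   1.61  -0.038] F [-9.98  2.66 14.09] grip 24.9 0.137 [585.6  69.3 102.7]
```

```bash
python3 -m crank '[[[0,0,0,0,0,-0.3,0],[0,0,0,0,0,0,0],[0,0,0,0,0,0,0],[0,0,0,0,0,0,0],[0,0,0,0,0,0,0],[0,0,0,0,0,0,0],[0,0,0,0,0,0,0],[0,0,0,0,0,0,0]]]' >/dev/null ; python3 s.py
python3 - <<'E'
from h import *
a=capture("top")[165:240,210:300];b=capture("side")[100:250,200:320]
cv2.imwrite("pics/z3.png",np.hstack([cv2.resize(a,(396,330),interpolation=2),cv2.resize(b[:,10:],(396,540),interpolation=2)[200:530]]))
E
```

```text
t 23.65 yaw_y 19.14 T [0.434 1.683 0.016] F [-10.42   2.95  14.36] grip 24.9 0.14 [585.5  69.3 102.7]
```

View pics/z3.png

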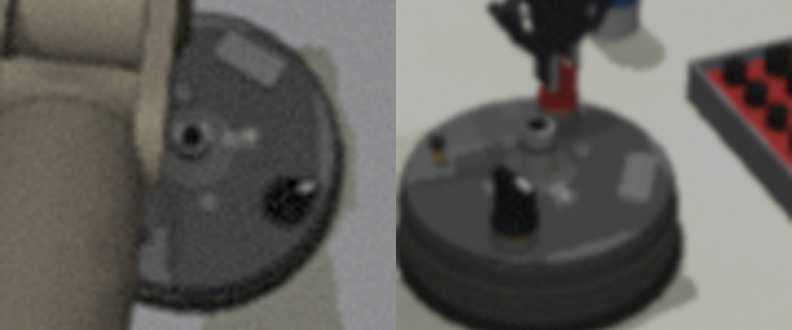

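The fingers grip the red wing (crop px ~(557,85)). The socket (190,135) and the black screw (290,198) are where they were. Everything is still, so I'm handing in.

```bash
python3 -c "
from rig import *
print(finish_job())"
```

```text
the job is handed in; nothing more can be done
None
```

The red screw was turned in to its seat, backed off about 89° and handed in still gripped at about 25 N; the torque briefly read 0.63 N m at the seat, just over the 0.6 limit, but eased off smoothly with no sign that the shoe moved, and the black screw and socket looked undisturbed in the last picture.

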